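# Open the stainer's red filler cap of unknown thread hand

### The job

The slide stainer must be topped up: first press its raised lid down until it snaps past its catch and is fully shut, to keep the slides covered, then take off the red filler cap. Nobody remembers whether this cap loosens clockwise or anticlockwise, so try it one way and, if it stops hard, the other; turn it the way that gives until it comes free and lift it out; leave the blue cap and everything else on the bench alone. Finish while still holding the red cap in the gripper, well clear (some 8 cm) above its filler neck.

Things in the scene. Friction and masses are not known exactly. Their poses are not given: they have to be found in the camera images.
- stainer: white low bench instrument fixed to the table, 240 (x) x 420 (y) x 100 mm high; origin at the centre of its underside on the table, x away from its front (the front has the display, towards the robot), z up. The slide chamber with the lid is its +y half (left, seen from the robot); the filler deck is its -y half
- filler_deck (a point): point on the flat top of the stainer's -y half, 100 mm above the table, on the line of the two filler necks, which stand 48 mm before it (-x) and 52 mm behind it (+x). The necks are grey rings, 60 mm across, 24 mm high, and look alike; each is closed by a cap
- lid (a joint): angle of the stainer's lid in rad: 0 is fully shut, grows as it opens (to 1.15); starts at about 0.45 to 0.95. Clear lid, grey frame, blue front strip, 200 x 200 x 8 mm. The hinge is stiff: the lid stays where it is left. A spring catch resists from about 0.09 to 0.045 rad and needs some 5 to 15 N on the blue strip; past it the lid goes on to 0 and is held shut
- lid_hinge (a point): point on the lid's hinge line at the far (+x) rim of the chamber, at the middle of the lid's width, level with the lid's underside (100.5 mm above the table); the hinge line runs along the stainer's y axis. Its axes turn with the lid: the lid extends 200 mm along its -x, its upper face is 8 mm along its +z
- lid_press (a point): where to press: on the upper face of the lid, middle of the blue strip, 182 mm from the hinge line and 18 mm from the free front edge; axes as lid_hinge
- cap_red: red filler cap, about 70 g: disc 60 mm across and 6 mm thick with a white rim line, carrying an upright grip bar. Origin on its axis at the disc's underside, which rests on the neck's rim 124 mm above the table; x along the bar, z up. It sits on either of the two necks
- cap_red_bar (a point): on the red cap's axis, 28 mm above its origin, in the grip bar: the bar is 50 mm long (along the cap's x), 12 mm thick (along y) and 30 mm tall, from 6 to 36 mm above the cap's origin
- cap_red_stem (a point): lower end of the red cap's black stem, 22 mm below its origin inside the neck, with two lugs that hold the cap in. One way it stops hard after 8 to 16 degrees; the other way it turns easily, lifts free at 55 to 80 degrees from its start (65 is best) and stops at 82 to 94. Which way varies and cannot be seen. It does not rise as it turns; freed, lift it 17 mm straight up to clear the neck
- cap_blue: blue filler cap of the same shape on the other neck, 100 mm away; bystander, leave it alone
- amber_bottle: amber glass bottle with black cap, 64 mm across, 150 mm tall; origin at the centre of its underside; loose bystander, leave it alone
- beaker: open glass beaker, 70 mm across, 90 mm tall; origin at the centre of its underside; loose bystander, leave it alone
- slide_box: flat green slide box with white top, 90 x 75 x 35 mm; origin at the centre of its underside; loose bystander, leave it alone
- stain_jar: open white staining jar, 66 mm across, 80 mm tall; origin at the centre of its underside; loose bystander, leave it alone
- spray_bottle: white plastic bottle with blue cap, 60 mm across, 160 mm tall; origin at the centre of its underside; loose bystander, leave it alone
- cassette_tray: low open blue tray with cassettes, 100 x 80 x 25 mm; origin at the centre of its underside; loose bystander, leave it alone
Things that resemble listed ones, but are neither listed nor needed, are in the scene too. Of the things that look like the cap_red, the largest one is meant.

How it is judged:
By the outcome, as a careful person would: the job done as asked, in the order asked, and still so for the second after the job is handed in, while the arm keeps its last pose, push and grip.
It also fails if it takes over 54 s, if anything falls off the work surface, if the arm or the gripper's body presses on something with over 40 N, if the wrist force passes 120 N, or if a joint passes its speed limit or range.

### The arm

A 6-joint arm with a two-finger parallel gripper is mounted at the origin on the work surface. World frame = base frame: x ahead of the robot, y to its left, z up, the work surface at z = 0. Lengths are in m, angles in rad, forces in N, time in s.
With the tool pointing down it reaches from about 0.3 to 0.875 m from the base axis. Payload 4.2 kg.
Tool frame: the origin (TCP) lies on the front face of the gripper's body, between the roots of the fingers; the fingertips stand 73 mm ahead of it and the grasp point (between the pads) lies 54 mm ahead of it; z points along the fingers, y is the line along which they close (so a half turn about z gives the same grasp; the last joint's range is limited). The gripper opens to 85 mm and grips with 20 to 120 N. Pads are 22 mm wide; open, the fingers measure 114 mm over their backs; the gripper's body (76 mm by 85 mm) begins 54 mm behind the grasp point. The pads swing forward as they close: fully open they stand 13 mm farther back than shut.
Start: joints at [1.161, 0.32, 1.565, -0, 1.257, -0.02], TCP at [0.219, 0.532, 0.304] pointing down, gripper open.
Joint ranges: [-3.11, 3.11], [-0.84, 2.01], [0.21, 2.61], [-1.34, 4.49], [0.05, 2.63], [-2.56, 2.56]. Speed limits (rad/s): [2.57, 2.57, 3.14, 3.14, 3.14, 3.14].

### API

Orientations are given as a unit quaternion [x, y, z, w].
In Python, from station import robot gives the robot as it stands.
- The arm moves only by the shell command python3 -m pendant 'ROWS' [FORCE]. ROWS is a JSON object of lists of equal length, an entry for each row: "travel": the shift along the tool's x, y, z in cm, a list of three; "rot": the turn, a rotation vector about the tool's x, y, z in rad, a list of three; "hand": the closure, from 0 (fully open) to 1 (shut). A call has 1 to 12 rows; each row shifts and turns the commanded pose from where the row before left it, along the tool's axes as they then stand; what a row does not reach is not made up. A row lasts 1/12 s, in which the tool goes at most 41.7 mm and 7.16 degrees, less where a joint would pass 70% of its speed; a pose out of reach is approached as far as the arm can. A call with a gripper value outside its range is refused whole. The fingers move at their own pace and stop on an object; FORCE is the grip in N (left out, the last holds). Time passes only in rows, so rows that do not move let the fingers close. It gives the time, the measured TCP pose, the force, the opening and the grip force at its end, in the units of the state.
- robot.observe(): the state, without advancing time (a new reading comes with each control period).
- robot.capture(name): name is "scene" or "top"; returns (picture, depth): 384x512x3 uint8, red, green, blue; 384x512 float32, m along the optical axis (not along the pixel's ray), 0 where there is no reading.
- robot.camera_params(name): a dict with "vfov" (degrees; the focal length in pixels is half the picture's height over the tangent of half this angle, whatever the lens; pixels are square), "cx", "cy" (the principal point, pixels), "k1" (the pictures are not rectified: a ray, as slopes to the right and down, at radius r is drawn at 1 + k1 r^2 times it, then the intrinsics apply), "origin" and "attitude" of the camera in the world. Camera axes: x right, y up, looking along -z (the intrinsics and any distortion apply to the point x, -y, -z); pixel columns grow to the right and rows downward; lengths in m; the calibration is good to about 2 mm. A picture is of the moment at which its call begins. camera_params takes no time and is no camera call.
- robot.sign_off(): hands the job in; it is judged then, once.
The state is a dict: "time_s": time; "joints": joint angles; "qd": joint speeds; "effort": joint torques, N m; "position": TCP position; "eef_rot": TCP orientation; "contact_force": force on the tool from outside, world axes, zero at the start; "wrist_torque": the same for the moment, N m; "finger_gap": opening from 0.0 (shut) to 1.0 (fully open); "gripper_force": force on a finger pad.
Only numpy, scipy, OpenCV 4.12 (cv2) and the standard library are available. Lean on these libraries where they do the work, as an engineer would, in place of code of your own. Each camera call takes 0.05 s, during which the arm holds its last target. There are 200 camera calls.

## Working session

There is one attempt and no reset: what is moved stays moved. The work goes in short steps, Python scripts to look and compute and a shell command to move; the robot and the scene stay as the last step left them, time stands still between calls to the robot, and variables do not carry over. Pictures are saved under pics/ and viewed, at most 10 in all, crops included, and the job is handed in when it is done.

```bash
mkdir -p pics
cat > h.py <<'E'
from station import robot
import numpy as np, cv2
from scipy.spatial.transform import Rotation as R
def params(n):
    p=robot.camera_params(n); f=192/np.tan(np.radians(p['vfov'])/2)
    a=np.array(p['attitude'])
    M=R.from_quat(a).as_matrix() if a.size==4 else a.reshape(3,3)
    return p,f,M
def slopes(p,f,uv):
    uv=np.atleast_2d(uv).astype(float)
    K=np.array([[f,0,p['cx']],[0,f,p['cy']],[0,0,1]])
    return cv2.undistortPoints(uv[:,None],K,np.array([p['k1'],0,0,0,0.]))[:,0]
def world(n,uv,depth=None,z=None):
    p,f,M=params(n); s=slopes(p,f,uv)
    d=np.c_[s[:,0],-s[:,1],-np.ones(len(s))]@M.T; o=np.array(p['origin'])
    t=(z-o[2])/d[:,2] if depth is None else np.asarray(depth)
    return o+d*t[:,None]
def cloud(n,mask,D):
    v,u=np.nonzero(mask&(D>0)); return world(n,np.c_[u,v],D[v,u])
E
python3 - <<'E'
from h import *
for n in('scene','top'):
    I,D=robot.capture(n); np.savez(''+n+'0.npz',I=I,D=D)
    cv2.imwrite(f'pics/{n}0.png',cv2.resize(I[:,:,::-1],(800,600)))
    print(robot.camera_params(n))
print(robot.observe())
E
```

```text
{'vfov': 46.406632034078875, 'cx': 253.27197798254474, 'cy': 194.5035799546023, 'k1': -0.04656213152849518, 'origin': array([ 1.03241271, -0.63697993,  1.11541316]), 'attitude': array([0.31750408, 0.10782752, 0.31564721, 0.8876549 ])}
{'vfov': 44.35858969295646, 'cx': 250.66298247754224, 'cy': 192.81711834913244, 'k1': -0.09554337860543236, 'origin': array([0.29502713, 0.00823223, 1.45654913]), 'attitude': array([ 0.06253587, -0.06467604, -0.69928694,  0.70915728])}
{'time_s': 0.1, 'joints': array([ 1.16102551e+00,  3.20243029e-01,  1.56557709e+00, -6.06614573e-07,
        1.25739554e+00, -1.99990179e-02]), 'qd': array([-0.00182685, -0.00031982, -0.00241746,  0.00077695,  0.00058483,
        0.00064909]), 'effort': array([ 2.12822262e-03, -4.16408980e+01, -2.34707648e+01,  1.73335739e-04,
        4.86207442e-03,  2.55093909e-05]), 'position': array([0.2183601 , 0.53158349, 0.3031498 ]), 'eef_rot': array([ 1.93654438e-01,  9.81069468e-01, -7.92899845e-04, -1.72758825e-04]), 'contact_force': array([-0.41082207,  0.06986801,  1.30493429]), 'wrist_torque': array([ 0.01007837, -0.02459173,  0.02154808]), 'gripper_force': 0.0, 'finger_gap': 1.0039669735036953}
```

View pics/scene0.png

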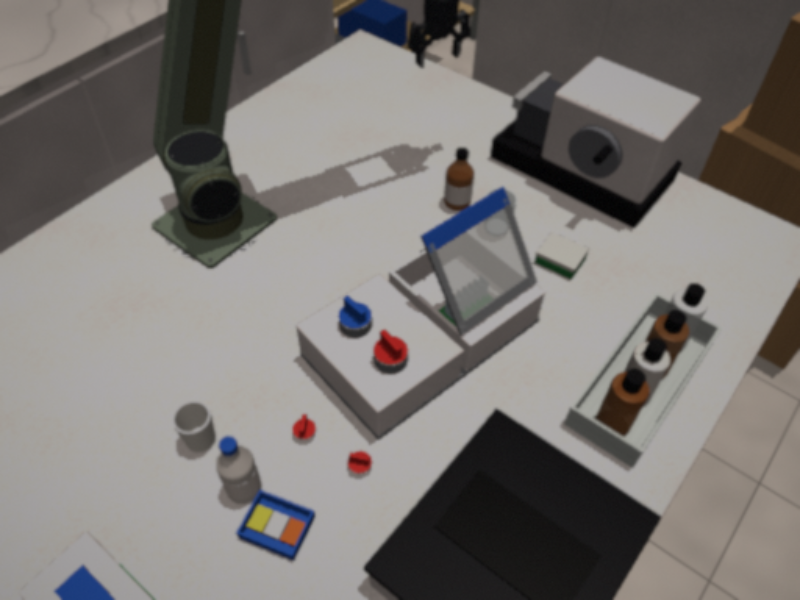

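View pics/top0.png

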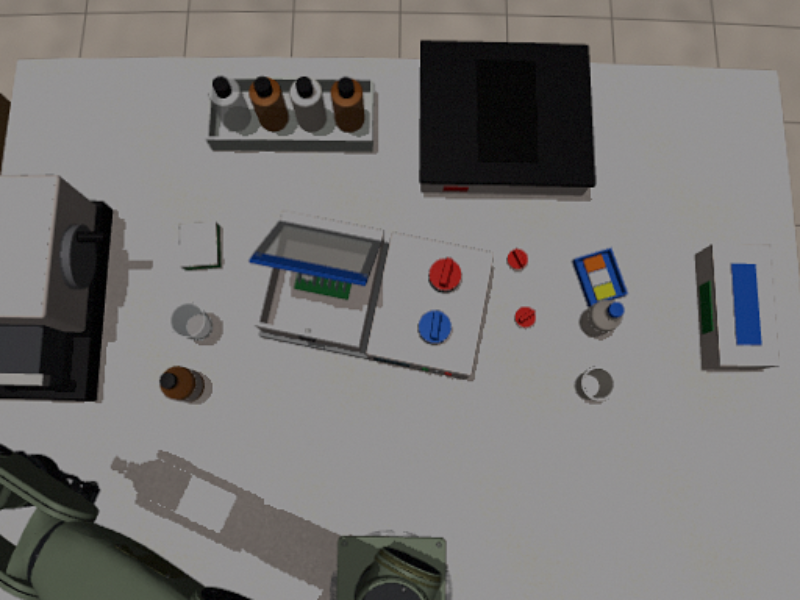

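The scene view shows the stainer with its lid raised (blue strip ~(465,220)) and the red cap on the far neck (390,350), blue near (355,315). In the top view, the red cap is at (445,274), blue at (435,327) and the strip from (250,260) to (367,280). The small red caps on the table are decoys.

Run:
```python
from h import *
from h import cloud
for n in('scene','top'):
    z=np.load(n+'0.npz'); I,D=z['I'],z['D']; h=cv2.cvtColor(I,cv2.COLOR_RGB2HSV)
    H,S,V=[h[...,i].astype(int) for i in range(3)]
    red=((H<8)|(H>172))&(S>150)&(V>60); blue=(H>100)&(H<128)&(S>140)&(V>50)
    for nm,m in(('red',red),('blue',blue)):
        k,L,st,c=cv2.connectedComponentsWithStats(m.astype(np.uint8))
        for i in range(1,k):
            if st[i,4]<60: continue
            P=cloud(n,L==i,D); 
            if len(P)<30: continue
            if np.median(P[:,2])<.1 or not(.25<P[:,0].mean()<.9 and abs(P[:,1].mean())<.5): continue
            print(n,nm,c[i].round(),st[i,4],'med',np.median(P,0).round(4),'zmax',np.percentile(P[:,2],[2,50,98]).round(4))
            T=P[P[:,2]>(.148 if P[:,2].max()<.18 else .1)]
            mu=T.mean(0); w,v=np.linalg.eigh(np.cov(T.T)); a=v[:,-1]
            pr=(T-mu)@a
            print('   ',len(T),'centre',mu.round(4),'axis',a.round(3),'yaw',np.degrees(np.arctan2(a[1],a[0])).round(1),'ext',np.percentile(pr,[1,99]).round(3), 'bboxmid',((T.min(0)+T.max(0))/2).round(4))
            if P[:,2].max()>.18:print('   2nd axis',v[:,1].round(3),'ends',(mu+a*np.percentile(pr,1)).round(4),(mu+a*np.percentile(pr,99)).round(4))
```

```text
scene red [249. 224.] 298 med [ 0.5944 -0.0983  0.1327] zmax [0.1265 0.1327 0.163 ]
    84 centre [ 0.5956 -0.0949  0.1586] axis [-0.973  0.221  0.072] yaw 167.2 ext [-0.019  0.026] bboxmid [ 0.5922 -0.0945  0.1565]
scene blue [298. 140.] 630 med [0.5708 0.1405 0.2554] zmax [0.2411 0.2554 0.2676]
    629 centre [0.5708 0.1422 0.2548] axis [-0.192 -0.981  0.007] yaw -101.0 ext [-0.095  0.093] bboxmid [0.5706 0.1447 0.2549]
   2nd axis [-0.568  0.117  0.815] ends [0.5891 0.2359 0.2542] [0.5531 0.0513 0.2554]
scene blue [226. 201.] 254 med [ 0.4976 -0.0785  0.1342] zmax [0.1271 0.1342 0.1629]
    81 centre [ 0.4985 -0.0755  0.1578] axis [-0.996  0.067  0.063] yaw 176.2 ext [-0.019  0.026] bboxmid [ 0.495  -0.0754  0.1568]
scene blue [146. 285.] 89 med [ 0.5264 -0.4027  0.1591] zmax [0.1519 0.1591 0.1627]
    89 centre [ 0.5259 -0.4023  0.1588] axis [-0.878  0.455  0.146] yaw 152.6 ext [-0.011  0.014] bboxmid [ 0.5244 -0.4021  0.1569]
top red [285. 175.] 313 med [ 0.5897 -0.09    0.1301] zmax [0.1233 0.1301 0.1612]
    72 centre [ 0.5889 -0.0902  0.158 ] axis [-0.964  0.261 -0.04 ] yaw 164.8 ext [-0.024  0.023] bboxmid [ 0.5904 -0.0905  0.1564]
top blue [198. 172.] 517 med [0.5676 0.1457 0.26  ] zmax [0.2413 0.26   0.2677]
    507 centre [0.5671 0.1453 0.258 ] axis [-0.19  -0.982 -0.003] yaw -101.0 ext [-0.097  0.095] bboxmid [0.5681 0.1467 0.2546]
   2nd axis [-0.663  0.126  0.738] ends [0.5856 0.2408 0.2583] [0.5491 0.0524 0.2577]
top blue [394. 198.] 70 med [ 0.5225 -0.399   0.1585] zmax [0.1516 0.1585 0.1646]
    70 centre [ 0.5225 -0.399   0.1585] axis [ 0.107 -0.992 -0.065] yaw -83.9 ext [-0.012  0.012] bboxmid [ 0.5226 -0.3989  0.1581]
top blue [278. 209.] 321 med [ 0.491  -0.0708  0.1299] zmax [0.1234 0.1299 0.1619]
    76 centre [ 0.4921 -0.0716  0.1582] axis [-0.991  0.12  -0.053] yaw 173.1 ext [-0.023  0.024] bboxmid [ 0.4916 -0.0722  0.1558]
```

```bash
python3 -m pendant '{"travel":[[0,0,-4],[0,0,-4],[-2.8,-2.1,0],[-2.8,-2.1,0],[-2.8,-2.1,0],[-2.8,-2.1,0],[-2.8,-2.1,0],[-2.8,-2.1,0],[-2.8,-2.1,0],[-2.8,-2.1,0],[-2.8,-2.1,0],[-2.8,-2.1,0]],"rot":[[0,0,-0.0986],[0,0,-0.0986],[0,0,0],[0,0,0],[0,0,0],[0,0,0],[0,0,0],[0,0,0],[0,0,0],[0,0,0],[0,0,0],[0,0,0]],"hand":[1,1,1,1,1,1,1,1,1,1,1,1]}' 40
cat > rel.py <<'E'
import sys
from h import *
# tool-frame offset (cm) of a world TCP target, and angles
s=robot.observe(); Rm=R.from_quat(s['eef_rot'])
print('t',round(s['time_s'],2),'tcp',np.round(s['position'],4),'F',np.round(s['contact_force'],1),'yawy',np.degrees(np.arctan2(*Rm.as_matrix()[1::-1,1])).round(1),'q1,q6',s['joints'][[0,5]].round(2),'gap',round(s['finger_gap'],3),'zax',Rm.as_matrix()[:,2].round(3))
if len(sys.argv)>3: print('tool cm',(Rm.inv().apply(np.array(sys.argv[1:4],float)-s['position'])*100).round(2))
E
python3 rel.py 0.577 0.142 0.365
```

```text
time_s: 1.1
position: [0.4539, 0.2706, 0.3836]
eef_rot: [0.096, 0.995, -0.0, -0.0]
contact_force: [0.4, 0.2, -0.9]
finger_gap: -0.002
gripper_force: 0.0
t 1.1 tcp [0.4539 0.2706 0.3836] F [ 0.4  0.2 -0.9] yawy 79.0 q1,q6 [ 0.52 -0.86] gap -0.002 zax [-0.001 -0.    -1.   ]
tool cm [-14.55 -10.26   1.86]
```

```bash
python3 -m pendant '{"travel":[[-2.9,-2.05,0.3],[-2.9,-2.05,0.3],[-2.9,-2.05,0.3],[-2.9,-2.05,0.4],[-2.95,-2.06,0.4],[0,0,0],[0,0,1.5],[0,0,1.5],[0,0,0.7],[0,0,0.7],[0,0,0.0]],"rot":[[0,0,0],[0,0,0],[0,0,0],[0,0,0],[0,0,0],[0,0,0],[0,0,0],[0,0,0],[0,0,0],[0,0,0],[0,0,0]],"hand":[1,1,1,1,1,1,1,1,1,1,1]}'; python3 rel.py 0.577 0.142 0.328
```

```text
time_s: 2.02
position: [0.5758, 0.1438, 0.3217]
eef_rot: [0.096, 0.995, -0.0, -0.001]
contact_force: [-1.1, -0.1, 0.5]
finger_gap: -0.005
gripper_force: 0.0
t 2.02 tcp [0.5758 0.1438 0.3217] F [-1.1 -0.1  0.5] yawy 79.0 q1,q6 [ 0.23 -1.15] gap -0.005 zax [-0.002 -0.    -1.   ]
tool cm [-0.15 -0.16 -0.63]
```

```bash
python3 -m pendant '{"travel":[[0.6,0,0.6],[1,0,0.9],[1.2,0,1.3],[1.2,0,1.3],[1,0,1.55],[0.9,0,1.55],[0.6,0,1.7],[0.6,0,1.7]],"rot":[[0,0,0],[0,0,0],[0,0,0],[0,0,0],[0,0,0],[0,0,0],[0,0,0],[0,0,0]],"hand":[1,1,1,1,1,1,1,1]}'
python3 - <<'E'
from h import *
I,D=robot.capture('scene'); cv2.imwrite('pics/s1.png',cv2.resize(I[60:260,160:426,::-1],(798,600)))
E
python3 rel.py
```

```text
time_s: 2.68
position: [0.5059, 0.1577, 0.2171]
eef_rot: [0.096, 0.995, 0.0, 0.001]
contact_force: [1.0, -1.0, 0.6]
finger_gap: 0.0
gripper_force: 0.4
t 2.73 tcp [0.5031 0.1572 0.2136] F [-2.6 -1.5 -2.1] yawy 79.0 q1,q6 [ 0.28 -1.1 ] gap 0.006 zax [-0.006 -0.001 -1.   ]
```

View pics/s1.png

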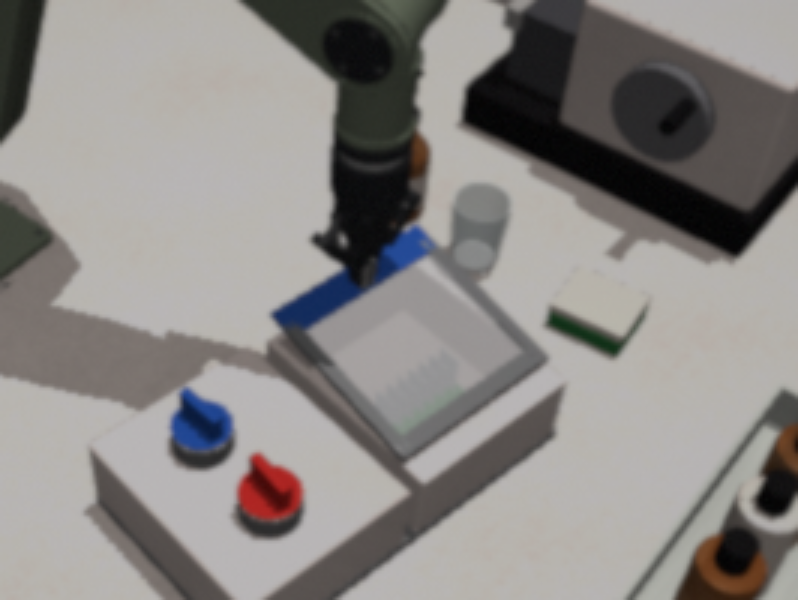

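The lid has followed the fingertip on the middle of the blue strip (crop ~(370,280)), now nearly shut. Next I'll push it through the catch.

```bash
python3 -m pendant '{"travel":[[0.5,0,0.9],[0.3,0,0.8],[0.2,0,0.6],[0,0,0.5],[0,0,0.4],[0,0,0.3],[0,0,0]],"rot":[[0,0,0],[0,0,0],[0,0,0],[0,0,0],[0,0,0],[0,0,0],[0,0,0]],"hand":[1,1,1,1,1,1,1]}'; python3 rel.py
```

```text
time_s: 3.32
position: [0.4968, 0.1592, 0.1818]
eef_rot: [0.096, 0.995, 0.0, 0.0]
contact_force: [-0.3, 0.2, 0.3]
finger_gap: 0.005
gripper_force: 0.1
t 3.32 tcp [0.4968 0.1592 0.1818] F [-0.3  0.2  0.3] yawy 79.0 q1,q6 [ 0.29 -1.09] gap 0.005 zax [ 0.  0. -1.]
```

```bash
python3 -m pendant '{"travel":[[0,0,0.2],[0,0,0.15],[0,0,0]],"rot":[[0,0,0],[0,0,0],[0,0,0]],"hand":[1,1,1]}'
```

```text
time_s: 3.57
position: [0.497, 0.1592, 0.1809]
eef_rot: [0.096, 0.995, 0.0, 0.001]
contact_force: [-5.1, -1.1, 16.5]
finger_gap: -0.003
gripper_force: 8.7
```

```bash
python3 -m pendant '{"travel":[[0,0,-2],[0,0,-4],[0,0,-4],[-1.75,-2.86,0],[-1.75,-2.86,0],[-1.75,-2.86,0],[-1.75,-2.86,0],[-1.75,-2.86,0],[-1.75,-2.86,0],[-1.75,-2.86,0],[-1.75,-2.86,0],[0,0,0]],"rot":[[0,0,0],[0,0,0],[0,0,0],[0,0,0],[0,0,0],[0,0,0],[0,0,0],[0,0,0],[0,0,0],[0,0,0],[0,0,0],[0,0,0.052]],"hand":[1,1,1,0.2,0.2,0.2,0.2,0.2,0.2,0.2,0.2,0.2]}'
python3 - <<'E'
from h import *
I,D=robot.capture('scene'); cv2.imwrite('pics/s2.png',cv2.resize(I[60:260,160:426,::-1],(798,600)))
# lid height check: blue strip
h=cv2.cvtColor(I,cv2.COLOR_RGB2HSV).astype(int); m=(h[...,0]>100)&(h[...,0]<128)&(h[...,1]>140)&(h[...,2]>50)
P=cloud('scene',m,D); P=P[(P[:,1]>.05)&(P[:,1]<.3)&(P[:,0]<.62)]; print(len(P),np.median(P,0))
E
python3 rel.py .591 -.092 .206
```

```text
time_s: 4.57
position: [0.5924, -0.0976, 0.2778]
eef_rot: [0.125, 0.992, -0.001, 0.001]
contact_force: [0.6, 0.6, 0.3]
finger_gap: 0.802
gripper_force: 0.0
277 [0.49790224 0.18629091 0.10901427]
t 4.62 tcp [ 0.5914 -0.0952  0.2777] F [ 0.3 -0.1  0.1] yawy 75.5 q1,q6 [-0.18 -1.5 ] gap 0.799 zax [ 0.    -0.001 -1.   ]
tool cm [0.12 0.31 7.17]
```

View pics/s2.png

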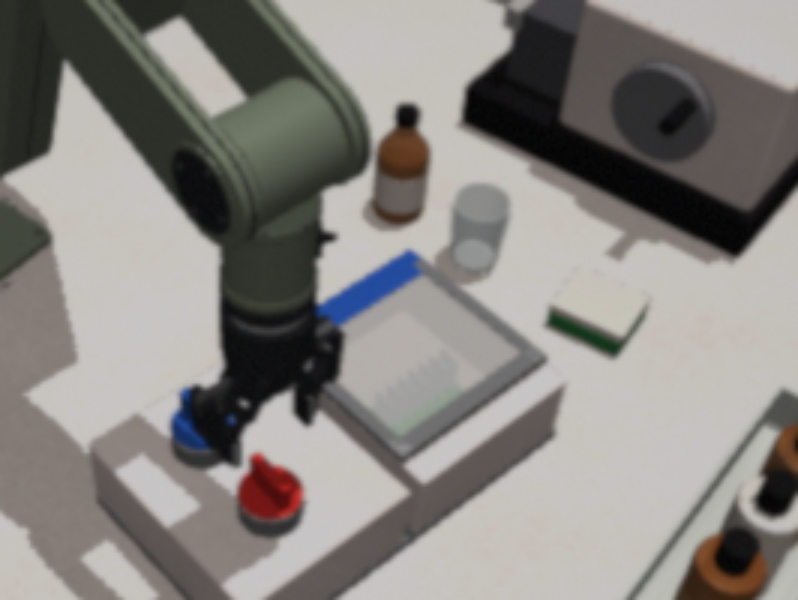

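The lid lies flat (strip at z 0.109), and the gripper hovers over the red cap (crop (270,490)). Now to descend and grip.

```bash
python3 -m pendant '{"travel":[[0.1,0.3,2],[0,0,2],[0,0,1.5],[0,0,1.0],[0,0,0.5],[0,0,0],[0,0,0],[0,0,0],[0,0,0],[0,0,0]],"rot":[[0,0,0],[0,0,0],[0,0,0],[0,0,0],[0,0,0],[0,0,0],[0,0,0],[0,0,0],[0,0,0],[0,0,0]],"hand":[0.2,0.2,0.2,0.2,0.2,1,1,1,1,1]}' 60; python3 rel.py
```

```text
time_s: 5.45
position: [0.5906, -0.0895, 0.2095]
eef_rot: [0.122, 0.993, -0.001, 0.001]
contact_force: [-1.2, -1.2, 1.3]
finger_gap: 0.128
gripper_force: 60.0
t 5.45 tcp [ 0.5906 -0.0895  0.2095] F [-1.2 -1.2  1.3] yawy 76.0 q1,q6 [-0.17 -1.5 ] gap 0.128 zax [ 0.002 -0.001 -1.   ]
```

```bash
python3 -m pendant '{"travel":[[0,0,0],[0,0,0],[0,0,0],[0,0,0],[0,0,0],[0,0,0]],"rot":[[0,0,0.06],[0,0,0.06],[0,0,0.06],[0,0,0.06],[0,0,0.06],[0,0,0]],"hand":[1,1,1,1,1,1]}'; python3 rel.py; python3 -c "
from h import *;print(robot.observe()['wrist_torque'])"
```

```text
time_s: 5.95
position: [0.5896, -0.0908, 0.2097]
eef_rot: [0.266, 0.964, -0.003, 0.0]
contact_force: [-4.0, -4.2, 5.3]
finger_gap: 0.124
gripper_force: 90.2
t 5.95 tcp [ 0.5896 -0.0908  0.2097] F [-4.  -4.2  5.3] yawy 59.2 q1,q6 [-0.17 -1.2 ] gap 0.124 zax [-0.001 -0.006 -1.   ]
[-0.82938727  0.57084443  2.08061056]
```

Torque 2.1 Nm after about 17° clockwise, so that is the hard stop. Going back and trying anticlockwise.

```bash
python3 -m pendant '{"travel":[[0,0,0],[0,0,0],[0,0,0],[0,0,0],[0,0,0],[0,0,0],[0,0,0],[0,0,0]],"rot":[[0,0,-0.1],[0,0,-0.1],[0,0,-0.1],[0,0,-0.1],[0,0,-0.1],[0,0,-0.1],[0,0,-0.1],[0,0,0]],"hand":[1,1,1,1,1,1,1,1]}' 60; python3 rel.py; python3 -c "
from h import *;print(robot.observe()['wrist_torque'])"
```

```text
time_s: 6.62
position: [0.5906, -0.0892, 0.2095]
eef_rot: [-0.078, 0.997, -0.0, 0.001]
contact_force: [0.2, -0.1, 3.8]
finger_gap: 0.126
gripper_force: 60.5
t 6.62 tcp [ 0.5906 -0.0892  0.2095] F [ 0.2 -0.1  3.8] yawy 99.0 q1,q6 [-0.17 -1.9 ] gap 0.126 zax [ 0.002 -0.    -1.   ]
[0.07325733 0.02794659 0.04889732]
```

Anticlockwise turns freely (0.05 Nm at +23°). Joint 6 can't reach 65° in this grip, so I'll regrasp half a turn round.

```bash
python3 -m pendant '{"travel":[[0,0,0],[0,0,0],[0,0,0],[0,0,-2],[0,0,-2.5],[0,0,0],[0,0,0],[0,0,0],[0,0,0],[0,0,0],[0,0,0],[0,0,0]],"rot":[[0,0,0],[0,0,0],[0,0,0],[0,0,0],[0,0,0],[0,0,0.12],[0,0,0.12],[0,0,0.12],[0,0,0.12],[0,0,0.12],[0,0,0.12],[0,0,0.12]],"hand":[0.3,0.3,0.3,0.3,0.3,0.3,0.3,0.3,0.3,0.3,0.3,0.3]}'
python3 -m pendant '{"travel":[[0,0,0],[0,0,0],[0,0,0],[0,0,0],[0,0,0],[0,0,0],[0,0,0],[0,0,0],[0,0,0],[0,0,0],[0,0,0],[0,0,0]],"rot":[[0,0,0.12],[0,0,0.12],[0,0,0.12],[0,0,0.12],[0,0,0.12],[0,0,0.12],[0,0,0.12],[0,0,0.12],[0,0,0.12],[0,0,0.12],[0,0,0.12],[0,0,0.12]],"hand":[0.3,0.3,0.3,0.3,0.3,0.3,0.3,0.3,0.3,0.3,0.3,0.3]}'
python3 -m pendant '{"travel":[[0,0,0],[0,0,0],[0,0,0],[0,0,0],[0,0,0],[0,0,0],[0,0,0],[0,0,0]],"rot":[[0,0,0.12],[0,0,0.12],[0,0,0.12],[0,0,0.12],[0,0,0.12],[0,0,0.12],[0,0,0.12],[0,0,0.022]],"hand":[0.3,0.3,0.3,0.3,0.3,0.3,0.3,0.3]}'
python3 rel.py 0.5906 -0.0892 0.2095
python3 - <<'E'
from h import *
for n in('scene',):
    I,D=robot.capture(n); cv2.imwrite('pics/s3.png',cv2.resize(I[150:270,180:340,::-1],(800,600)))
    h=cv2.cvtColor(I,cv2.COLOR_RGB2HSV).astype(int); m=((h[...,0]<8)|(h[...,0]>172))&(h[...,1]>150)&(h[...,2]>40)
    P=cloud(n,m,D); P=P[P[:,2]>.148]; P=P[np.linalg.norm(P[:,:2]-[.591,-.09],axis=1)<.06]
    w,v=np.linalg.eigh(np.cov(P[:,:2].T)); print(len(P),P.mean(0),np.degrees(np.arctan2(v[1,1],v[0,1])))
E
```

```text
time_s: 7.62
position: [0.59, -0.0891, 0.2531]
eef_rot: [0.339, 0.941, -0.0, -0.0]
contact_force: [0.8, 0.2, -0.9]
finger_gap: 0.701
gripper_force: 0.0
time_s: 8.62
position: [0.59, -0.0891, 0.2531]
eef_rot: [0.875, 0.484, -0.0, -0.0]
contact_force: [0.9, 0.1, 0.3]
finger_gap: 0.701
gripper_force: 0.0
time_s: 9.28
position: [0.5901, -0.0891, 0.2532]
eef_rot: [0.997, 0.076, -0.0, -0.0]
contact_force: [0.3, -0.4, -0.2]
finger_gap: 0.697
gripper_force: 0.0
t 9.28 tcp [ 0.5901 -0.0891  0.2532] F [ 0.3 -0.4 -0.2] yawy -81.3 q1,q6 [-0.17  1.25] gap 0.697 zax [-0.  0. -1.]
tool cm [0.05 0.02 4.37]
70 [ 0.60268724 -0.09070124  0.1598007 ] -147.43245470563718
```

View pics/s3.png

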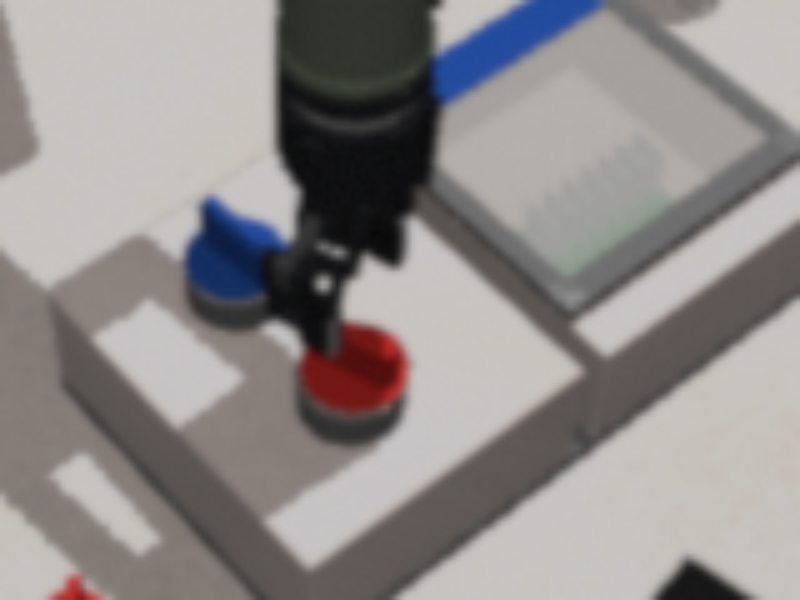

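The lid is shut, and the red cap (350,370) has its bar partly hidden by a finger. The jaws are aligned with the angle at which I released it, so I'll regrip and turn to about 65°.

```bash
python3 -m pendant '{"travel":[[0,0,1.5],[0,0,1.5],[0,0,1],[0,0,0.35],[0,0,0],[0,0,0],[0,0,0],[0,0,0],[0,0,0]],"rot":[[0,0,0],[0,0,0],[0,0,0],[0,0,0],[0,0,0],[0,0,0],[0,0,0],[0,0,0],[0,0,0]],"hand":[0.3,0.3,0.3,0.3,1,1,1,1,1]}' 60; python3 rel.py
python3 -m pendant '{"travel":[[0,0,0],[0,0,0],[0,0,0],[0,0,0],[0,0,0],[0,0,0],[0,0,0],[0,0,0]],"rot":[[0,0,-0.105],[0,0,-0.105],[0,0,-0.105],[0,0,-0.105],[0,0,-0.105],[0,0,-0.105],[0,0,-0.1],[0,0,0]],"hand":[1,1,1,1,1,1,1,1]}'; python3 rel.py; python3 -c "
from h import *;print(robot.observe()['wrist_torque'])"
```

```text
time_s: 10.08
position: [0.5906, -0.0892, 0.2109]
eef_rot: [0.997, 0.078, 0.001, 0.0]
contact_force: [-0.6, 0.8, 2.5]
finger_gap: 0.126
gripper_force: 61.0
t 10.08 tcp [ 0.5906 -0.0892  0.2109] F [-0.6  0.8  2.5] yawy -81.1 q1,q6 [-0.17  1.25] gap 0.126 zax [ 0.002 -0.    -1.   ]
time_s: 10.75
position: [0.5909, -0.0903, 0.211]
eef_rot: [0.903, 0.429, 0.001, 0.002]
contact_force: [0.3, -4.3, 3.1]
finger_gap: 0.129
gripper_force: 61.1
t 10.75 tcp [ 0.5909 -0.0903  0.211 ] F [ 0.3 -4.3  3.1] yawy -39.2 q1,q6 [-0.17  0.51] gap 0.129 zax [ 0.003 -0.003 -1.   ]
[-0.80289473  0.0058716  -0.0505317 ]
```

```bash
python3 -m pendant '{"travel":[[0,0,-0.2],[0,0,-0.3],[0,0,-0.3],[0,0,0]],"rot":[[0,0,0],[0,0,0],[0,0,0],[0,0,0]],"hand":[1,1,1,1]}'; python3 rel.py
```

```text
time_s: 11.08
position: [0.5893, -0.0892, 0.218]
eef_rot: [0.904, 0.428, -0.001, -0.0]
contact_force: [-3.2, -3.9, 0.7]
finger_gap: 0.123
gripper_force: 60.6
t 11.08 tcp [ 0.5893 -0.0892  0.218 ] F [-3.2 -3.9  0.7] yawy -39.3 q1,q6 [-0.17  0.52] gap 0.123 zax [-0.002 -0.    -1.   ]
```

It lifts with no pull, so it's free. Raising it 9.5 cm in all.

```bash
python3 -m pendant '{"travel":[[0,0,-0.6],[0,0,-0.8],[0,0,-0.8],[0,0,-1],[0,0,-1.5],[0,0,-1.5],[0,0,-1.5],[0,0,-1],[0,0,0],[0,0,0]],"rot":[[0,0,0],[0,0,0],[0,0,0],[0,0,0],[0,0,0],[0,0,0],[0,0,0],[0,0,0],[0,0,0],[0,0,0]],"hand":[1,1,1,1,1,1,1,1,1,1]}'; python3 rel.py
python3 - <<'E'
from h import *
I,D=robot.capture('scene'); cv2.imwrite('pics/s4.png',cv2.resize(I[60:260,160:426,::-1],(798,600)))
h=cv2.cvtColor(I,cv2.COLOR_RGB2HSV).astype(int); m=((h[...,0]<8)|(h[...,0]>172))&(h[...,1]>150)&(h[...,2]>40)
P=cloud('scene',m,D); P=P[P[:,2]>.1]; print(len(P),np.median(P,0),np.percentile(P[:,2],[2,98]))
E
```

```text
time_s: 11.92
position: [0.5904, -0.0888, 0.3058]
eef_rot: [0.904, 0.428, 0.001, 0.0]
contact_force: [0.3, -0.2, -1.6]
finger_gap: 0.126
gripper_force: 60.5
t 11.92 tcp [ 0.5904 -0.0888  0.3058] F [ 0.3 -0.2 -1.6] yawy -39.3 q1,q6 [-0.17  0.52] gap 0.126 zax [ 0.002  0.    -1.   ]
203 [ 0.5992025  -0.10161482  0.22655356] [0.22242819 0.25721515]
```

View pics/s4.png

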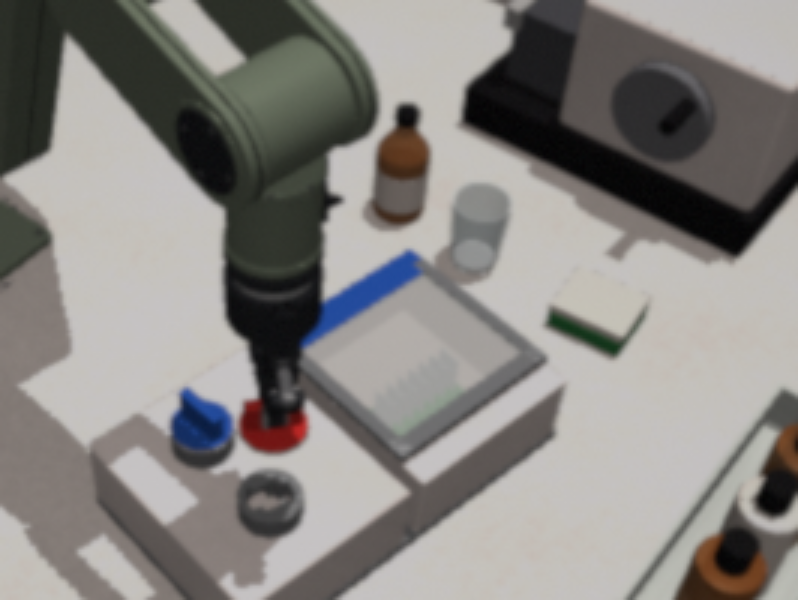

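The cap hangs in the gripper at (275,425), its neck is open at (270,500), the lid is shut and the blue cap is untouched. One small raise puts the stem tip about 8 cm clear as well, then I hand in.

```bash
python3 -m pendant '{"travel":[[0,0,-0.7],[0,0,0],[0,0,0],[0,0,0]],"rot":[[0,0,0],[0,0,0],[0,0,0],[0,0,0]],"hand":[1,1,1,1]}'; python3 -c "
from station import robot; print(robot.sign_off())"
```

```text
time_s: 12.3
position: [0.5901, -0.0891, 0.3115]
eef_rot: [0.904, 0.428, -0.0, -0.0]
contact_force: [-0.5, 0.4, -0.2]
finger_gap: 0.129
gripper_force: 60.5
the job is handed in; nothing more can be done
None
```

The lid is snapped fully shut, and the red cap, which loosened anticlockwise, is off and held with its stem about 8 cm above the filler neck; the job was handed in at about 12 s.

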